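# Seal the pastry box

## Robot

A 6-joint arm with a two-finger parallel gripper is mounted at the origin on the work surface. World frame = base frame: x ahead of the robot, y to its left, z up, the work surface at z = 0. Lengths are in mm, angles in rad, forces in N, time in s.
With the tool pointing down it reaches from about 350 to 975 mm from the base axis. Payload 7.1 kg.
Tool frame: the origin (TCP) lies midway between the tips of the shut fingers; the grasp point (between the pads) lies ctrl.grip_point_offset behind it (ctrl.grip_point_offset is the distance from the TCP to the grasp point, in mm); z points along the fingers, y is the line along which they close (so a half turn about z gives the same grasp; the last joint's range is limited). The gripper opens to 88 mm and grips with 3 to 60 N. Pads are 20 mm wide; open, the fingers measure 115 mm over their backs; the gripper's body (75 mm by 178 mm) begins 61 mm behind the grasp point.
Start: joints at [1.28, 0.423, 1.63, -0, 1.089, -0.019], TCP at [167.759, 602.048, 222.675] pointing down, gripper open.
Joint ranges: [-3, 3], [-0.9, 2.11], [0.09, 2.58], [-1.31, 4.45], [0.11, 2.69], [-2.54, 2.54]. Speed limits (rad/s): [2.39, 2.39, 3.01, 3.14, 3.14, 3.14].

## Interface

Orientations are given as a rotation vector (axis times angle).
In Python, from workcell import ctrl gives the robot as it stands.
- The arm moves only by the tool apply_moves, never from a script. Its argument "targets" is a list of rows, each an object of numbers: "tx", "ty", "tz": the shift along the world's x, y, z in m; "spin": the turn about the world's z in degrees. In form: [{"tx": .., "ty": .., "tz": .., "spin": ..}, ...]. A call has exactly 8 rows; each row is the pose to reach, as a shift and turn from the pose commanded when the call began; what a row does not reach only later rows make up. A row lasts 1/10 s, in which the tool goes at most 50 mm and 8.59 degrees, less where a joint would pass 70% of its speed; a pose out of reach is approached as far as the arm can. A call with a gripper value outside its range is refused whole. "gripper" is the closure, from -1 (fully open) to 1 (shut), set as the call begins (left out, the last holds). The fingers move at their own pace and stop on an object; the grip force is fixed at half the most. Time passes only in rows, so rows that repeat a pose let the fingers close, or fill a call up. It gives the time, the measured TCP pose, the force, the opening and the grip force at its end, in the units of the state.
- ctrl.get_obs(): the state, without advancing time (a new reading comes with each control period).
- ctrl.get_image(name): name is "scene" or "top"; returns the picture (480x640x3 uint8, red, green, blue); there is no depth.
- ctrl.get_calibration(name): a dict with "fov_y" (degrees; the focal length in pixels is half the picture's height over the tangent of half this angle, whatever the lens; pixels are square), "cx", "cy" (the principal point, pixels), "rvec" (rotation vector, rad) and "tvec" (3), from world to camera coordinates, as OpenCV has them. Camera axes: x right, y down, z forward; pixel columns grow to the right and rows downward; lengths in mm; the calibration is good to about 2 mm. A picture is of the moment at which its call begins. get_calibration takes no time and is no camera call.
- ctrl.close_job(): hands the job in; it is judged then, once.
Trained networks look in the newest picture that a camera, given by its name, has taken for a name from the list of things; names that differ only in an ending like _2 or _b are one class to them, and where a whole thing is asked for, a point or a joint stands for the part that bears it (a point fixed in the world has none). Each returns a list of dicts, best first, with "score" (0 to 1); they miss things now and then, are a little off and sometimes report something else, mostly with a low value. They report only what shows in the picture. A call takes as long as a camera call. They do not tell look-alikes from the thing itself.
- ctrl.outline_of(name, camera): "pixels" (480x640 bool, what is visible of it) and "box" ([left, top, right, bottom] in pixels, round what is visible of it).
- ctrl.pinpoint(name, camera): "uv" ([column, row] in pixels: a listed point, or the origin of a listed thing).
The state is a dict: "t": time; "qpos": joint angles; "qvel": joint speeds; "joint_torque": joint torques, N m; "ee_pos": TCP position; "orientation": TCP orientation; "ft_force": force on the tool from outside, world axes, zero at the start; "moment": the same for the moment, N m; "width": finger opening in mm; "grasp_force": force on a finger pad.
Only numpy, scipy, OpenCV 4.12 (cv2) and the standard library are available. Lean on these libraries where they do the work, as an engineer would, in place of code of your own. Each camera call takes 0.05 s, during which the arm holds its last target. There are 200 camera calls.

## Task

Push the closed pastry box along the press plate until it sits square and flush in the corner of the two red fences, so that its gold seal lies under the pad. Then press the black knob down against its spring, past the first two clicks to the third (red ring level with the steel collar) but not on to the bottom stop, and finish while still holding it down there. Keep the box flat on the plate and leave the mug, the jar and the sticker roll where they are.

Things in the scene. Friction and masses are not known exactly. Their poses are not given: they have to be found in the camera images.
- press: Seal press fixed to the counter; place and yaw vary. Origin on the counter, right under the plunger axis. Aluminium plate 8 mm thick, x -200 to +62, y -210 to +60 mm. A grey 44 x 44 mm column at x 0, y +90 carries the press arm. With the knob up, the pad (radius 22 mm) under the arm has its underside 106 mm above the counter.
- fence_corner (a point): Inner corner of the two red fences, on top of the plate, at x +45, y +45 mm of the press; axes as the press. Both fences are 30 mm high and 12 mm thick. The far fence's face is the plane x = +45 (y -150 to +57), the side fence's is y = +45 (x -140 to +57). The box belongs on their -x, -y side.
- press_arm (a point): Top of the grey press arm on the plunger axis, 172 mm above the counter. The arm is 40 mm wide and 30 mm thick (underside at 142 mm) and runs from the column, at y +90 mm, to y -22 mm of the press. The steel collar round the plunger rises 4 mm above it, to 176 mm.
- home_spot (a point): Where the box's origin lies when the box is fully home: x -30, y -20, z +8 mm of the press; axes as the press. The box's own axes are then parallel to these.
- pastry_box: Closed pastry box, loose, 0.25 to 0.5 kg, 150 (its x) x 130 (its y) x 50 mm high, cream with a red-brown band; gold seal on the lid at x +30, y +20 mm. Origin at the centre of its underside. It starts flat on the plate, 30 to 90 mm short of home along each press axis, turned up to 0.25 rad from the press. Too wide to grip: push its sides (slides at 1 to 4 N, jerks to 10 N).
- plunger (a joint): Downward travel of plunger and knob in m: 0 up, clicks at 0.016 (green ring level with the collar top), 0.032 (yellow ring), 0.048 (red ring); bottom stop 0.058. The spring pushes up with 5 N at the top, 10 N at the third click, and 3 N more or less around each click (11.5 N on the way to the third, 13 N just past it). It always springs back when let go.
- knob_top (a point): Centre of the flat top of the black mushroom knob on the plunger, 264 mm above the counter when up, on the axis of the press. The knob is 52 mm in diameter and 26 mm high, its flat top 46 mm wide. It moves straight down with the plunger, without turning.
- mug: White ceramic mug, 76 mm diameter, 85 mm high, origin at the centre of its underside. Bystander, on the counter beside the press.
- jar: Amber glass jar with a steel cap, 64 mm diameter, 95 mm high, origin at the centre of its underside. Bystander, on the counter beside the press.
- sticker_roll: Roll of gold stickers lying flat, a ring 72 mm outside and 38 mm inside diameter, 35 mm high, origin at the centre of its underside. Bystander, on the counter beside the press.
There are look-alikes about, which are no part of the job. Of the things like the pastry_box, leave any that is green; of the rest the larger one is meant.

How it is judged:
By the outcome, as a careful person would: the job done as asked, in the order asked, and still so for the second after the job is handed in, while the arm keeps its last pose, push and grip.
It also fails if it takes over 67 s, if anything falls off the work surface, if the arm or the gripper's body presses on something with over 40 N, if the wrist force passes 120 N, or if a joint passes its speed limit or range.

## Working session

There is one attempt and no reset: what is moved stays moved. The work goes in short steps, Python scripts to look and compute and a tool call to move; the robot and the scene stay as the last step left them, time stands still between calls to the robot, and variables do not carry over. Pictures are saved under pics/ and viewed, at most 11 in all, crops included, and the job is handed in when it is done.

Besides the shell and the picture viewer there is one more tool, called after "Call:" as name([rows], argument=value, ...), one row to a line, values as JSON. apply_moves: Moves the arm, as the interface text tells. Its arguments: {"type":"object","properties":{"targets":{"type":"array"},"gripper":{"type":"number"}},"required":["targets"]}

```bash
mkdir -p pics; cat > h.py <<'E'
import numpy as np, cv2
from workcell import ctrl
def cam(n):
    c=ctrl.get_calibration(n); f=240/np.tan(np.radians(c['fov_y'])/2)
    K=np.array([[f,0,c['cx']],[0,f,c['cy']],[0,0,1.]])
    return K,np.array(c['rvec'],float),np.array(c['tvec'],float),c
def ray(n,uv):
    K,r,t,_=cam(n);R=cv2.Rodrigues(r)[0]
    d=R.T@np.linalg.inv(K)@np.array([uv[0],uv[1],1.]); return -R.T@t,d
def atz(n,uv,z):
    o,d=ray(n,uv); return o+d*(z-o[2])/d[2]
def proj(n,p):
    K,r,t,_=cam(n); return cv2.projectPoints(np.atleast_2d(np.array(p,float)),r,t,K,None)[0][:,0]
def tri(uv1,uv2,a='scene',b='top'):
    A=[];y=[]
    for n,uv in((a,uv1),(b,uv2)):
        o,d=ray(n,uv);d/=np.linalg.norm(d);P=np.eye(3)-np.outer(d,d);A.append(P);y.append(P@o)
    p=np.linalg.lstsq(np.vstack(A),np.hstack(y),rcond=None)[0]
    return p
def save(n,f):
    im=ctrl.get_image(n); cv2.imwrite('pics/'+f,im[:,:,::-1]); return im
E
python3 - <<'E'
from h import *
np.set_printoptions(precision=1,suppress=True)
for n in('scene','top'):
    print(cam(n)[3]); save(n,n+'0.png')
    for k in('press','fence_corner','press_arm','home_spot','pastry_box','knob_top','mug','jar','sticker_roll'):
        print(n,k,[(np.round(d['uv'],1).tolist(),round(d['score'],2)) for d in ctrl.pinpoint(k,n)[:4]])
E
```

```text
{'fov_y': 52.4543059835335, 'cx': 326.0326395872755, 'cy': 234.49948571404735, 'rvec': array([ 2. ,  0.7, -0.4]), 'tvec': array([-421.7,  -56.4, 1541.9])}
scene press [([362.6, 293.5], 0.93)]
scene fence_corner [([384.5, 286.6], 0.58)]
scene press_arm [([364.4, 230.2], 0.94)]
scene home_spot [([346.7, 289.6], 0.69)]
scene pastry_box [([245.0, 435.0], 0.77), ([218.0, 348.7], 0.7), ([309.0, 303.1], 0.56)]
scene knob_top [([365.8, 197.3], 0.93)]
scene mug [([379.8, 255.3], 0.7)]
scene jar [([335.7, 248.8], 0.69)]
scene sticker_roll [([312.1, 381.0], 0.97), ([362.5, 294.0], 0.27)]
{'fov_y': 48.286780586484916, 'cx': 327.0723310052457, 'cy': 241.24175029290652, 'rvec': array([ 2.2, -2.2,  0.1]), 'tvec': array([ -45.8,  608.6, 1209. ])}
top press [([293.2, 221.1], 0.68), ([271.2, 209.2], 0.41)]
top fence_corner [([270.2, 209.0], 0.72)]
top press_arm []
top home_spot [([305.6, 233.2], 0.83)]
top pastry_box [([447.1, 271.7], 0.97), ([494.0, 189.5], 0.81)]
top knob_top []
top mug [([212.9, 255.0], 0.73)]
top jar [([249.4, 297.1], 0.71)]
top sticker_roll [([419.9, 182.5], 0.96)]
```

View pics/scene0.png

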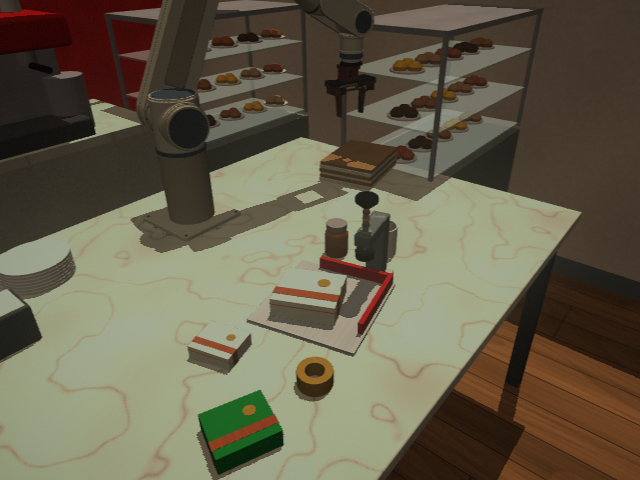

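View pics/top0.png

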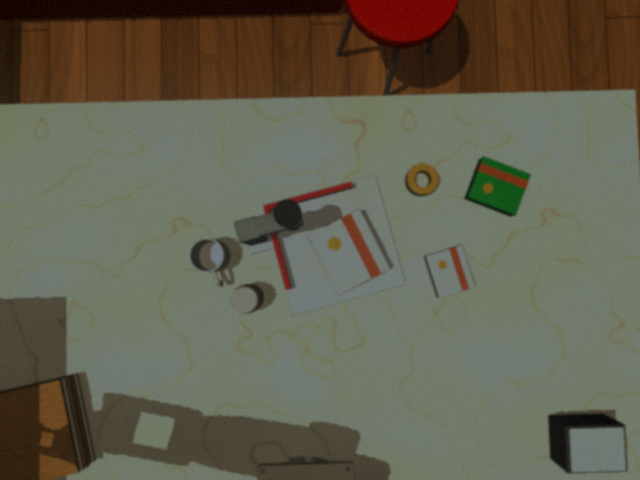

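Box candidates: green at scene (240,430) / top (497,186), which is ruled out; small cream at scene (220,345) / top (450,270); larger cream on the plate at scene (309,297) / top (350,252). The larger cream one on the plate fits, since it isn't green and is the bigger of the other two. I'll confirm it in a crop.

```bash
python3 - <<'E'
from h import *
np.set_printoptions(precision=1,suppress=True)
im=cv2.imread('pics/top0.png'); c=im[165:325,228:418]
c=cv2.convertScaleAbs(cv2.resize(c,None,fx=3.6,fy=3.6,interpolation=cv2.INTER_CUBIC),alpha=1.5); cv2.imwrite('pics/crop0.png',c)
for k,u,v,z in(('fence',(384.5,286.6),(270.2,209),8),('home',(346.7,289.6),(305.6,233.2),8),('press',(362.6,293.5),(293.2,221.1),0)):
    print(k,tri(u,v),atz('scene',u,z),atz('top',v,z))
print('knob',atz('scene',(365.8,197.3),264),'arm',atz('scene',(364.4,230.2),172))
for uv in((376,176),(405,285),(293,314)): print('plate',atz('top',uv,8))
for k,v in(('mug',(212.9,255)),('jar',(249.4,297.1)),('roll',(419.9,182.5))): print(k,atz('top',v,0))
for cm in('top','scene'):
  for d in ctrl.outline_of('pastry_box',cm): print(cm,d['score'],d['box'],d['pixels'].sum())
print(ctrl.grip_point_offset, ctrl.get_obs()['orientation'])
E
```

```text
fence [682.2  66.5   1.2] [683.8  55.    8. ] [685.1  68.6   8. ]
home [624.1 -14.2  11.7] [618.4 -12.9   8. ] [627.3 -11.6   8. ]
press [653.1  13.9  -2.9] [651.9   7.3   0. ] [656.6  16.7   0. ]
knob [655.4   0.1 264. ] arm [644.9  15.  172. ]
plate [ 756.  -177.4    8. ]
plate [ 503.  -236.6    8. ]
plate [443.3  21.3   8. ]
mug [582.6 203.5   0. ]
jar [483.7 121.1   0. ]
roll [ 739.8 -280.     0. ]
top 0.95 [423.9, 248.2, 472.5, 296.6] 1678
top 0.77 [462.8, 157.8, 531.4, 220.3] 2555
top 0.64 [307.5, 209.5, 390.0, 295.4] 3959
scene 0.78 [186.1, 321.2, 254.5, 372.1] 2092
scene 0.74 [270.8, 269.1, 345.7, 324.7] 3394
scene 0.73 [201.6, 388.1, 284.0, 472.9] 4468
18.700000000000003 [0.4 3.1 0. ]
```

View pics/crop0.png

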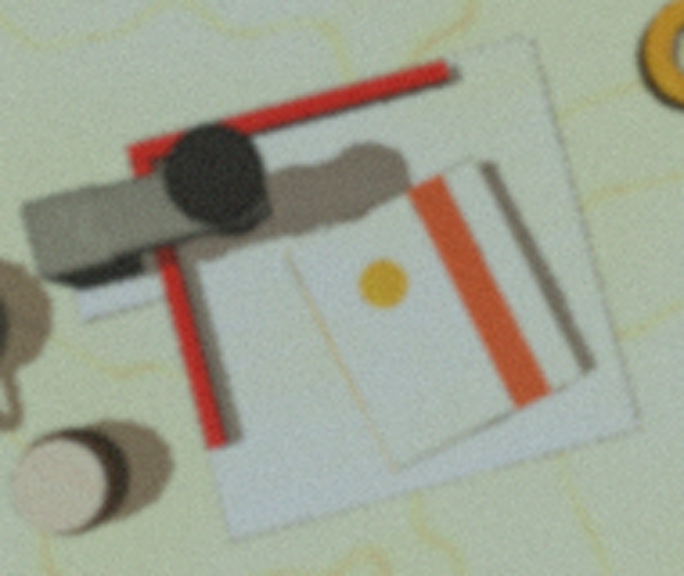

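The crop shows the larger cream box with its seal at crop (384,283). It lies on the plate, turned roughly 0.18 rad from the fences, and is the one meant. Next I fit the press and box poses.

```bash
cat >> h.py <<'E'
def T(p,X):
    c,s=np.cos(p[2]),np.sin(p[2]); X=np.array(X,float).reshape(-1,3)
    return np.c_[p[0]+c*X[:,0]-s*X[:,1],p[1]+s*X[:,0]+c*X[:,1],X[:,2]]
def inv(p,X):
    c,s=np.cos(p[2]),np.sin(p[2]); d=np.array(X)[:2]-p[:2]; return np.array([c*d[0]+s*d[1],-s*d[0]+c*d[1]])
E
python3 - <<'E'
from h import *
from scipy.optimize import least_squares
np.set_printoptions(precision=3,suppress=True)
C=lambda L:(np.array(L,float)+.5)/3.6-.5+[228,165]
uv=C([(530,38),(637,428),(232,540),(130,147),(445,62),(210,447),(228,440),(214,172)])
P=[(62,-210,8),(-200,-210,8),(-200,60,8),(57,57,38),(57,-150,38),(-140,57,38),(-140,45,38),(0,0,264)]
f=lambda p:(proj('top',T(p,P))-uv).ravel()
r=least_squares(f,[650,11,.228],x_scale=[1,1,.01],loss='soft_l1');print('press',r.x,r.fun.reshape(-1,2).round(1).tolist())
ub=C([(288,250),(395,470),(384,283)]);B=[(75,65,58),(-75,65,58),(30,20,58)]
g=lambda p:(proj('top',T(p,B))-ub).ravel()
b=least_squares(g,[600,-80,.4],x_scale=[1,1,.01]);print('box',b.x,b.fun.round(1))
print('box in press',inv(r.x,b.x),b.x[2]-r.x[2])
p=r.x
print('knob scene pred',proj('scene',T(p,[(0,0,264)])),'arm',proj('scene',T(p,[(0,0,172)])))
outs=[]
for n,(x0,y0,x1,y1) in(('top',(225,165,425,325)),('scene',(235,180,415,360))):
    im=cv2.imread(f'pics/{n}0.png');s=4 if n=='top' else 3
    im=cv2.convertScaleAbs(cv2.resize(im[y0:y1,x0:x1],None,fx=s,fy=s,interpolation=cv2.INTER_CUBIC),alpha=1.5)
    def poly(q,X,col):
        z=((proj(n,T(q,X))-[x0,y0]+.5)*s-.5).round().astype(int);cv2.polylines(im,[z],True,col,1)
    poly(p,[(62,-210,8),(-200,-210,8),(-200,60,8),(62,60,8)],(255,0,255))
    poly(p,[(57,-150,38),(45,-150,38),(45,45,38),(-140,45,38),(-140,57,38),(57,57,38)],(255,255,0))
    k=np.linspace(0,6.28,30);poly(p,np.c_[23*np.cos(k),23*np.sin(k),0*k+264],(0,255,0))
    for z in(8,58): poly(b.x,[(75,65,z),(-75,65,z),(-75,-65,z),(75,-65,z)],(255,0,0))
    outs.append(cv2.resize(im,(400,int(im.shape[0]*400/im.shape[1]))) if 0 else im)
cv2.imwrite('pics/fit_t.png',outs[0][:600]);cv2.imwrite('pics/fit_s.png',outs[1])
E
```

```text
press [649.882  13.119   0.24 ] [[0.5, -0.9], [1.2, 0.3], [-0.2, 0.2], [-0.9, -0.7], [0.4, -0.9], [-0.5, 0.8], [-0.3, 1.4], [0.0, -0.1]]
box [ 581.433 -107.397    0.432] [-0.3 -0.1 -0.   0.   0.3  0.1]
box in press [ -95.157 -100.771] 0.1921307785815895
knob scene pred [[367.183 194.572]] arm [[365.725 231.188]]
```

View pics/fit_t.png

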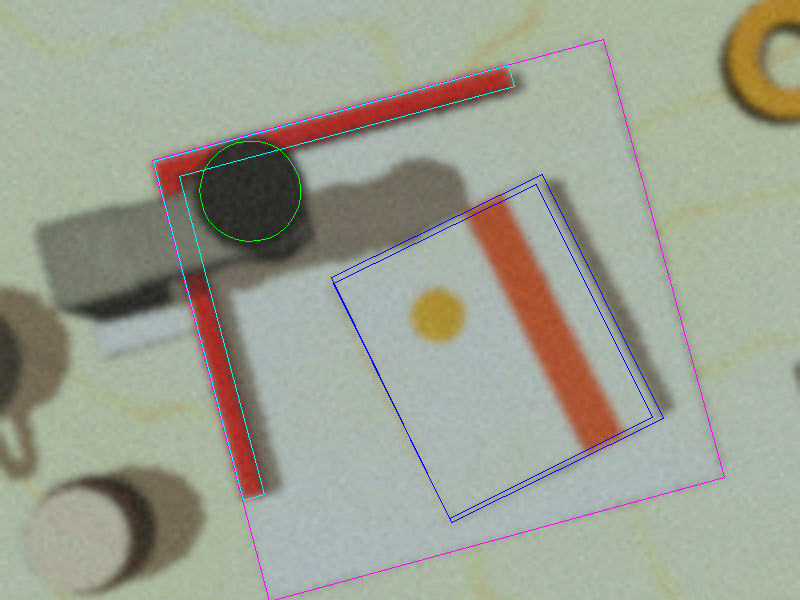

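View pics/fit_s.png

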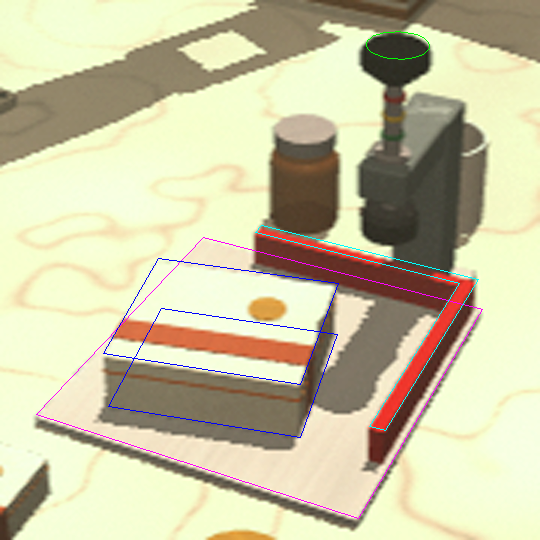

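The fit overlays match in both views to within about 2–3 mm: plate outline, fences, knob and box lid. The box needs about +65 mm in x, +81 mm in y and −0.19 rad to be home.

```bash
cat >> h.py <<'E'
from scipy.spatial.transform import Rotation as Ro
PR=np.array([649.9,13.1,.240])
def st():
    o=ctrl.get_obs(); Y=Ro.from_rotvec(o['orientation']).as_matrix()[:,1]
    a=np.degrees(np.arctan2(Y[1],Y[0]))
    print('t %.2f ee %s press %s yang %.2f F %s Fp %s w %.1f'%(o['t'],np.round(o['ee_pos'],1),np.round(inv(PR,o['ee_pos']),1),a,np.round(o['ft_force'],1),np.round(inv([0,0,PR[2]],o['ft_force']),1),o['width']))
    return np.array(o['ee_pos']),a
def go(x,y,z,ang=None):
    e,a=st(); w=T(PR,[(x,y,z)])[0]; print('shift m',np.round((w-e)/1000,4),'spin',None if ang is None else round((ang-a+180)%360-180,2))
E
python3 - <<'E'
from h import *
go(-100,-210,223,13.75)
E
```

```text
t 1.10 ee [167.8 602.1 222.7] press [-328.3  686.7] yang 74.43 F [ 0.4 -0.8 -0.2] Fp [ 0.2 -0.8] w 87.9
shift m [ 4.349e-01 -8.167e-01  3.000e-04] spin -60.68
```

Call:
apply_moves([
  {"tx": 0.022,"ty": -0.041,"tz": 0,"spin": -5},
  {"tx": 0.044,"ty": -0.082,"tz": 0,"spin": -10},
  {"tx": 0.066,"ty": -0.123,"tz": 0,"spin": -15},
  {"tx": 0.088,"ty": -0.164,"tz": 0,"spin": -20},
  {"tx": 0.11,"ty": -0.205,"tz": 0,"spin": -25},
  {"tx": 0.132,"ty": -0.246,"tz": 0,"spin": -30},
  {"tx": 0.154,"ty": -0.287,"tz": 0,"spin": -35},
  {"tx": 0.176,"ty": -0.328,"tz": 0,"spin": -40},
], gripper=-1)

```text
t: 1.9
ee_pos: [344.4, 272.5, 223.0]
orientation: [1.469, 2.777, 0.001]
ft_force: [0.3, -0.2, -0.8]
width: 88.1
grasp_force: 0.0
```

Call:
apply_moves([
  {"tx": 0.022,"ty": -0.041,"tz": 0,"spin": -5},
  {"tx": 0.044,"ty": -0.082,"tz": 0,"spin": -10},
  {"tx": 0.066,"ty": -0.123,"tz": 0,"spin": -15},
  {"tx": 0.088,"ty": -0.164,"tz": 0,"spin": -20},
  {"tx": 0.11,"ty": -0.205,"tz": 0,"spin": -20.68},
  {"tx": 0.132,"ty": -0.246,"tz": 0,"spin": -20.68},
  {"tx": 0.154,"ty": -0.287,"tz": 0,"spin": -20.68},
  {"tx": 0.176,"ty": -0.328,"tz": 0,"spin": -20.68},
])

```text
t: 2.7
ee_pos: [520.5, -55.9, 222.9]
orientation: [1.94, 2.471, 0.001]
ft_force: [0.5, 0.8, -0.2]
width: 87.9
grasp_force: 0.0
```

```bash
python3 - <<'E'
from h import *
go(-100,-210,28,13.75)
E
```

```text
t 2.70 ee [520.5 -55.9 222.9] press [-142.1  -36.3] yang 13.73 F [ 0.5  0.8 -0.2] Fp [0.6 0.7] w 87.9
shift m [ 0.0822 -0.1587 -0.1949] spin 0.02
```

Call:
apply_moves([
  {"tx": 0.021,"ty": -0.04,"tz": 0,"spin": 0},
  {"tx": 0.042,"ty": -0.08,"tz": 0,"spin": 0},
  {"tx": 0.063,"ty": -0.12,"tz": 0,"spin": 0},
  {"tx": 0.082,"ty": -0.159,"tz": 0,"spin": 0},
  {"tx": 0.082,"ty": -0.159,"tz": -0.05,"spin": 0},
  {"tx": 0.082,"ty": -0.159,"tz": -0.1,"spin": 0},
  {"tx": 0.082,"ty": -0.159,"tz": -0.15,"spin": 0},
  {"tx": 0.082,"ty": -0.159,"tz": -0.194,"spin": 0},
])

```text
t: 3.5
ee_pos: [601.2, -213.0, 26.4]
orientation: [-1.94, -2.47, 0.0]
ft_force: [-0.2, -1.4, -0.1]
width: 87.8
grasp_force: 0.0
```

```bash
python3 - <<'E'
from h import *
go(-100,-150,28,13.75)
E
```

```text
t 3.50 ee [ 601.2 -213.    26.4] press [-101.1 -208. ] yang 13.72 F [-0.2 -1.4 -0.1] Fp [-0.6 -1.3] w 87.8
shift m [-0.0127  0.0566  0.0016] spin 0.03
```

Call:
apply_moves([
  {"tx": -0.0019,"ty": 0.0078,"tz": 0,"spin": 0},
  {"tx": -0.0038,"ty": 0.0155,"tz": 0,"spin": 0},
  {"tx": -0.0057,"ty": 0.0233,"tz": 0,"spin": 0},
  {"tx": -0.0074,"ty": 0.0301,"tz": 0,"spin": 0},
  {"tx": -0.0088,"ty": 0.0359,"tz": 0,"spin": 0},
  {"tx": -0.0102,"ty": 0.0417,"tz": 0,"spin": 0},
  {"tx": -0.0117,"ty": 0.0476,"tz": 0,"spin": 0},
  {"tx": -0.0131,"ty": 0.0534,"tz": 0,"spin": 0},
])

```text
t: 4.3
ee_pos: [588.9, -159.2, 29.2]
orientation: [1.939, 2.47, 0.001]
ft_force: [-0.1, -2.4, 0.9]
width: 87.9
grasp_force: 0.9
```

Call:
apply_moves([
  {"tx": -0.0014,"ty": 0.0058,"tz": 0,"spin": 0},
  {"tx": -0.0029,"ty": 0.0117,"tz": 0,"spin": 0},
  {"tx": -0.0043,"ty": 0.0175,"tz": 0,"spin": 0},
  {"tx": -0.0057,"ty": 0.0233,"tz": 0,"spin": 0},
  {"tx": -0.0069,"ty": 0.0282,"tz": 0,"spin": 0},
  {"tx": -0.0078,"ty": 0.032,"tz": 0,"spin": 0},
  {"tx": -0.0078,"ty": 0.032,"tz": 0,"spin": 0},
  {"tx": -0.0078,"ty": 0.032,"tz": 0,"spin": 0},
])

```text
t: 5.1
ee_pos: [580.5, -127.3, 28.5]
orientation: [-1.939, -2.471, 0.0]
ft_force: [0.5, 0.1, 0.3]
width: 87.9
grasp_force: 0.0
```

```bash
python3 - <<'E'
from h import *
st(); im=save('top','t1.png')
c=cv2.convertScaleAbs(cv2.resize(im[165:325,228:428,::-1],None,fx=3.6,fy=3.6,interpolation=cv2.INTER_CUBIC),alpha=1.5); cv2.imwrite('pics/crop1.png',c)
E
```

```text
t 5.10 ee [ 580.5 -127.3   28.5] press [-100.8 -119.8] yang 13.76 F [0.5 0.1 0.3] Fp [ 0.5 -0. ] w 87.9
```

View pics/crop1.png

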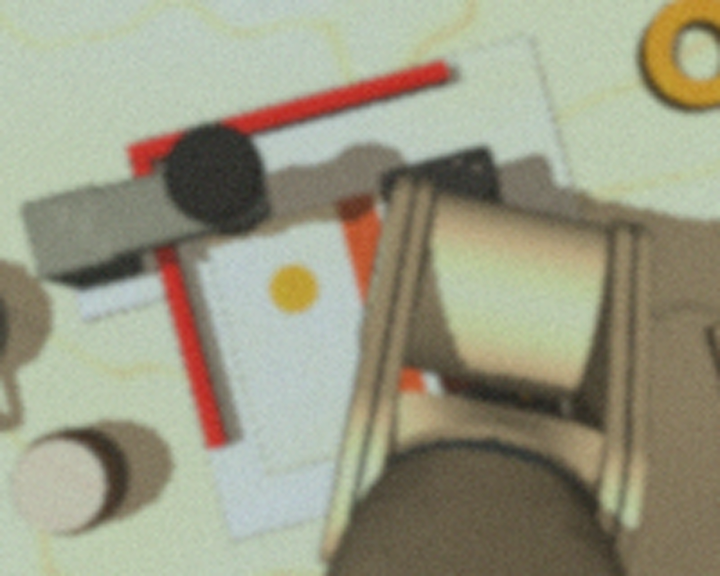

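The box is now square to the fences. Its left edge runs from crop (205,250) to (265,475), with about a 17 mm gap to the side fence.

Call:
apply_moves([
  {"tx": -0.0011,"ty": 0.0045,"tz": 0,"spin": 0},
  {"tx": -0.0021,"ty": 0.0085,"tz": 0,"spin": 0},
  {"tx": -0.0029,"ty": 0.0117,"tz": 0,"spin": 0},
  {"tx": -0.0033,"ty": 0.0136,"tz": 0,"spin": 0},
  {"tx": -0.0033,"ty": 0.0136,"tz": 0,"spin": 0},
  {"tx": -0.002,"ty": 0.008,"tz": 0,"spin": 0},
  {"tx": 0.008,"ty": -0.032,"tz": 0,"spin": 0},
  {"tx": 0.008,"ty": -0.032,"tz": 0.04,"spin": 0},
])

```text
t: 5.95
ee_pos: [586.5, -161.9, 64.0]
orientation: [-1.937, -2.464, 0.006]
ft_force: [0.4, 0.6, -0.2]
width: 87.9
grasp_force: 0.0
```

```bash
python3 - <<'E'
from h import *
go(-100,-145,120); go(-210,-45,120,103.75);go(-210,-45,120,-76.25); print(ctrl.get_obs()['qpos'])
E
```

```text
t 5.95 ee [ 586.5 -161.9   64. ] press [-103.2 -155. ] yang 13.64 F [ 0.4  0.6 -0.2] Fp [0.5 0.4] w 87.9
shift m [0.0007 0.0104 0.056 ] spin None
t 5.95 ee [ 586.5 -161.9   64. ] press [-103.2 -155. ] yang 13.64 F [ 0.4  0.6 -0.2] Fp [0.5 0.4] w 87.9
shift m [-0.1299  0.0814  0.056 ] spin 90.11
t 5.95 ee [ 586.5 -161.9   64. ] press [-103.2 -155. ] yang 13.64 F [ 0.4  0.6 -0.2] Fp [0.5 0.4] w 87.9
shift m [-0.1299  0.0814  0.056 ] spin -89.89
[-2.88644908e-01  6.14193113e-01  1.74628818e+00 -8.58646335e-04
  7.89239260e-01 -5.26146651e-01]
```

Call:
apply_moves([
  {"tx": 0,"ty": 0,"tz": 0.045,"spin": -8},
  {"tx": -0.026,"ty": 0.016,"tz": 0.056,"spin": -16},
  {"tx": -0.052,"ty": 0.032,"tz": 0.056,"spin": -24},
  {"tx": -0.078,"ty": 0.048,"tz": 0.056,"spin": -32},
  {"tx": -0.104,"ty": 0.065,"tz": 0.056,"spin": -40},
  {"tx": -0.13,"ty": 0.0815,"tz": 0.056,"spin": -48},
  {"tx": -0.13,"ty": 0.0815,"tz": 0.056,"spin": -56},
  {"tx": -0.13,"ty": 0.0815,"tz": 0.056,"spin": -64},
])

```text
t: 6.75
ee_pos: [458.3, -77.9, 125.0]
orientation: [2.957, 1.06, 0.0]
ft_force: [0.2, -1.4, 0.0]
width: 87.9
grasp_force: 0.0
```

Call:
apply_moves([
  {"tx": 0,"ty": 0,"tz": 0,"spin": -8},
  {"tx": 0,"ty": 0,"tz": -0.01,"spin": -16},
  {"tx": 0,"ty": 0,"tz": -0.02,"spin": -24},
  {"tx": 0,"ty": 0,"tz": -0.05,"spin": -26},
  {"tx": 0,"ty": 0,"tz": -0.09,"spin": -26},
  {"tx": 0,"ty": 0,"tz": -0.092,"spin": -26},
  {"tx": 0,"ty": 0,"tz": -0.092,"spin": -26},
  {"tx": 0,"ty": 0,"tz": -0.092,"spin": -26},
])

```text
t: 7.55
ee_pos: [459.9, -78.4, 34.0]
orientation: [3.118, 0.376, 0.003]
ft_force: [-1.0, 0.7, 0.7]
width: 87.8
grasp_force: 0.0
```

```bash
python3 - <<'E'
from h import *
go(-130,-45,28,-76.25); im=save('top','t2.png')
c=cv2.convertScaleAbs(cv2.resize(im[165:325,228:428,::-1],None,fx=3.6,fy=3.6,interpolation=cv2.INTER_CUBIC),alpha=1.5); cv2.imwrite('pics/crop2.png',c)
E
```

```text
t 7.55 ee [459.9 -78.4  34. ] press [-206.3  -43.7] yang -76.26 F [-1.   0.7  0.7] Fp [-0.8  0.9] w 87.8
shift m [ 0.0745  0.0169 -0.006 ] spin 0.01
```

View pics/crop2.png

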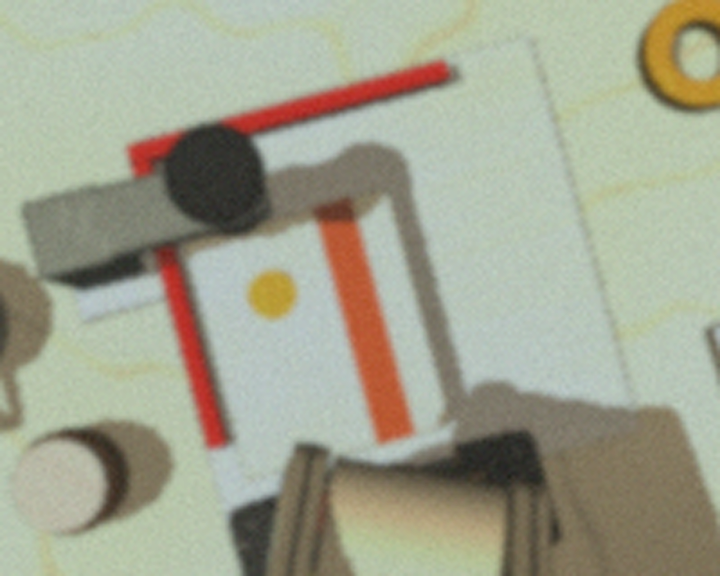

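Call:
apply_moves([
  {"tx": -0.004,"ty": 0.016,"tz": -0.004,"spin": 0},
  {"tx": 0.006,"ty": 0.0184,"tz": -0.006,"spin": 0},
  {"tx": 0.0136,"ty": 0.0203,"tz": -0.006,"spin": 0},
  {"tx": 0.0214,"ty": 0.0222,"tz": -0.006,"spin": 0},
  {"tx": 0.0292,"ty": 0.0241,"tz": -0.006,"spin": 0},
  {"tx": 0.035,"ty": 0.0256,"tz": -0.006,"spin": 0},
  {"tx": 0.0408,"ty": 0.027,"tz": -0.006,"spin": 0},
  {"tx": 0.0466,"ty": 0.0284,"tz": -0.006,"spin": 0},
])

```text
t: 8.4
ee_pos: [505.6, -49.6, 26.6]
orientation: [-3.119, -0.376, 0.001]
ft_force: [-1.8, -0.4, 1.0]
width: 87.9
grasp_force: 0.9
```

Call:
apply_moves([
  {"tx": 0.0049,"ty": 0.0012,"tz": 0,"spin": 0},
  {"tx": 0.0097,"ty": 0.0024,"tz": 0,"spin": 0},
  {"tx": 0.0146,"ty": 0.0036,"tz": 0,"spin": 0},
  {"tx": 0.0184,"ty": 0.0045,"tz": 0,"spin": 0},
  {"tx": 0.0214,"ty": 0.0052,"tz": 0,"spin": 0},
  {"tx": 0.0233,"ty": 0.0057,"tz": 0,"spin": 0},
  {"tx": 0.0233,"ty": 0.0057,"tz": 0,"spin": 0},
  {"tx": 0.0233,"ty": 0.0057,"tz": 0,"spin": 0},
])

```text
t: 9.2
ee_pos: [529.0, -43.9, 26.8]
orientation: [3.119, 0.376, 0.001]
ft_force: [-0.8, 0.4, 0.0]
width: 87.9
grasp_force: 0.0
```

```bash
python3 - <<'E'
from h import *
go(-122,-28,28,-76.25); im=save('top','t3.png')
m=cv2.inRange(cv2.cvtColor(im,cv2.COLOR_RGB2HSV),(15,130,90),(32,255,255))
for b in (cv2.imread('pics/top0.png')[:,:,::-1],cv2.imread('pics/t2.png')[:,:,::-1],im):
    m=cv2.inRange(cv2.cvtColor(np.ascontiguousarray(b),cv2.COLOR_RGB2HSV),(15,130,80),(32,255,255)); n,l,s,c=cv2.connectedComponentsWithStats(m)
    for i in range(1,n):
        if s[i,4]>40 and c[i,0]<400: print(s[i],c[i],inv(PR,atz('top',c[i],58)))
E
```

```text
t 9.20 ee [529.  -43.9  26.8] press [-131.   -26.7] yang -76.25 F [-0.8  0.4  0. ] Fp [-0.7  0.6] w 87.9
shift m [0.009  0.0009 0.0012] spin 0.0
[329 238  11  12 106] [334.         243.39622642] [-69.36235724 -74.00961802]
[  39  381   29   49 1039] [ 51.72954764 406.14244466] [-250.28291735  608.38025668]
[ 40 432  14  15 148] [ 46.36486486 438.97297297] [-315.18970043  636.11157366]
[ 39 454  39  26 641] [ 54.56162246 467.5475819 ] [-378.64916638  633.48355439]
[298 241  12  12 110] [303.23636364 246.32727273] [-57.91321613  -6.87619248]
[  39  381   39   99 2778] [ 53.96112311 434.30525558] [-309.85685395  617.99054115]
[  39  380   39  100 2804] [ 53.93330956 434.27496434] [-309.77853457  618.03299985]
```

Call:
apply_moves([
  {"tx": 0.0019,"ty": 0.0005,"tz": 0,"spin": 0},
  {"tx": 0.0039,"ty": 0.001,"tz": 0,"spin": 0},
  {"tx": 0.0053,"ty": 0.0013,"tz": 0,"spin": 0},
  {"tx": 0.0068,"ty": 0.0017,"tz": 0,"spin": 0},
  {"tx": 0.0078,"ty": 0.0019,"tz": 0,"spin": 0},
  {"tx": 0.0087,"ty": 0.0021,"tz": 0,"spin": 0},
  {"tx": 0.0087,"ty": 0.0021,"tz": 0,"spin": 0},
  {"tx": 0.0087,"ty": 0.0021,"tz": 0,"spin": 0},
])

```text
t: 10.05
ee_pos: [537.7, -41.8, 26.7]
orientation: [3.119, 0.376, 0.001]
ft_force: [-0.8, -0.1, 0.1]
width: 87.9
grasp_force: 0.2
```

```bash
python3 - <<'E'
from h import *
st()
for n in('top','scene'):
    save(n,n+'4.png')
a=cv2.imread('pics/top4.png')[165:325,228:368];b=cv2.imread('pics/scene4.png')[190:350,250:410]
f=lambda i,s:cv2.resize(i,None,fx=s,fy=s,interpolation=cv2.INTER_CUBIC)
cv2.imwrite('pics/c4.png',cv2.convertScaleAbs(np.hstack([f(a,2.66),f(b,2.66)])[:426,:800],alpha=1.5))
E
```

```text
t 10.05 ee [537.7 -41.8  26.7] press [-122.1  -26.7] yang -76.25 F [-0.8 -0.1  0.1] Fp [-0.8  0.1] w 87.9
```

View pics/c4.png

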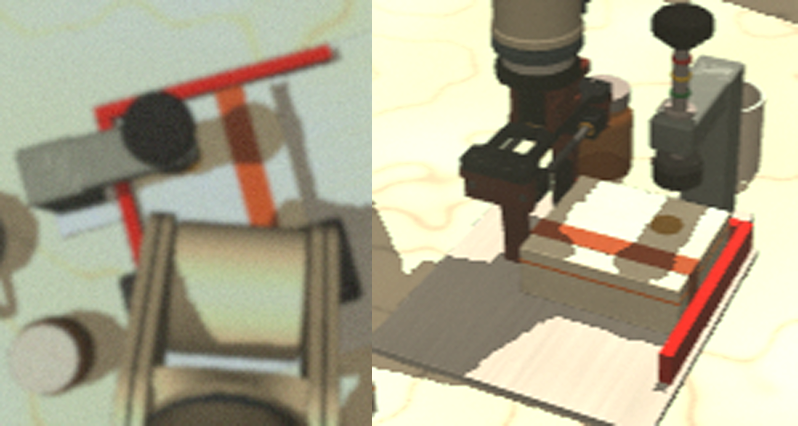

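The box is nearly at the far fence (scene crop ~730,220), with a small gap still showing. I'll continue gently.

Call:
apply_moves([
  {"tx": 0.001,"ty": 0.0002,"tz": 0,"spin": 0},
  {"tx": 0.0019,"ty": 0.0005,"tz": 0,"spin": 0},
  {"tx": 0.0029,"ty": 0.0007,"tz": 0,"spin": 0},
  {"tx": 0.0034,"ty": 0.0008,"tz": 0,"spin": 0},
  {"tx": 0.0039,"ty": 0.001,"tz": 0,"spin": 0},
  {"tx": 0.0044,"ty": 0.0011,"tz": 0,"spin": 0},
  {"tx": 0.0049,"ty": 0.0012,"tz": 0,"spin": 0},
  {"tx": 0.0049,"ty": 0.0012,"tz": 0,"spin": 0},
])

```text
t: 10.95
ee_pos: [542.5, -40.6, 26.6]
orientation: [3.119, 0.376, 0.0]
ft_force: [-0.9, -0.6, 0.8]
width: 87.8
grasp_force: 0.5
```

Call:
apply_moves([
  {"tx": 0.0005,"ty": 0.0001,"tz": 0,"spin": 0},
  {"tx": 0.001,"ty": 0.0002,"tz": 0,"spin": 0},
  {"tx": 0.0015,"ty": 0.0004,"tz": 0,"spin": 0},
  {"tx": 0.0019,"ty": 0.0005,"tz": 0,"spin": 0},
  {"tx": 0.0019,"ty": 0.0005,"tz": 0,"spin": 0},
  {"tx": 0.0019,"ty": 0.0005,"tz": 0,"spin": 0},
  {"tx": 0.0019,"ty": 0.0005,"tz": 0,"spin": 0},
  {"tx": 0.0019,"ty": 0.0005,"tz": 0,"spin": 0},
])

```text
t: 11.75
ee_pos: [542.9, -40.4, 26.5]
orientation: [-3.119, -0.376, 0.004]
ft_force: [-6.7, -1.8, 3.8]
width: 87.8
grasp_force: 3.2
```

Contact with the far fence: 7 N at tool x −116.7. Next I back off, turn, and push +y.

Call:
apply_moves([
  {"tx": -0.02,"ty": -0.005,"tz": 0,"spin": 0},
  {"tx": -0.03,"ty": -0.015,"tz": 0.045,"spin": 8},
  {"tx": -0.028,"ty": -0.045,"tz": 0.09,"spin": 16},
  {"tx": -0.02,"ty": -0.08,"tz": 0.1,"spin": 24},
  {"tx": -0.01,"ty": -0.11,"tz": 0.1,"spin": 32},
  {"tx": 0.01,"ty": -0.135,"tz": 0.1,"spin": 40},
  {"tx": 0.03,"ty": -0.135,"tz": 0.1,"spin": 48},
  {"tx": 0.03,"ty": -0.135,"tz": 0.1,"spin": 56},
])

```text
t: 12.55
ee_pos: [577.4, -176.6, 127.3]
orientation: [2.571, 1.8, 0.005]
ft_force: [0.0, -0.1, -0.6]
width: 87.5
grasp_force: 0.0
```

```bash
python3 - <<'E'
from h import *
go(-35,-135,28,13.75)
E
```

```text
t 12.55 ee [ 577.4 -176.6  127.3] press [-115.5 -167. ] yang -20.00 F [ 0.  -0.1 -0.6] Fp [ 0.  -0.1] w 87.5
shift m [ 0.0706  0.0502 -0.0993] spin 33.75
```

Call:
apply_moves([
  {"tx": 0.02,"ty": 0,"tz": 0,"spin": 8.5},
  {"tx": 0.04,"ty": 0.01,"tz": 0,"spin": 17},
  {"tx": 0.06,"ty": 0.03,"tz": 0,"spin": 25.5},
  {"tx": 0.071,"ty": 0.05,"tz": 0,"spin": 34},
  {"tx": 0.071,"ty": 0.05,"tz": -0.05,"spin": 34},
  {"tx": 0.071,"ty": 0.05,"tz": -0.098,"spin": 34},
  {"tx": 0.071,"ty": 0.05,"tz": -0.098,"spin": 34},
  {"tx": 0.071,"ty": 0.05,"tz": -0.098,"spin": 34},
])

```text
t: 13.35
ee_pos: [645.1, -125.1, 28.5]
orientation: [-1.939, -2.47, 0.001]
ft_force: [1.4, -1.3, -0.1]
width: 88.0
grasp_force: 0.0
```

```bash
python3 - <<'E'
from h import *
go(-35,-105,28,13.75)
E
```

```text
t 13.35 ee [ 645.1 -125.1   28.5] press [ -37.5 -133.1] yang 13.74 F [ 1.4 -1.3 -0.1] Fp [ 1.  -1.6] w 88.0
shift m [-0.0043  0.0279 -0.0005] spin 0.01
```

Pushing +y from −133 toward −97.

Call:
apply_moves([
  {"tx": -0.0019,"ty": 0.0078,"tz": 0,"spin": 0},
  {"tx": -0.0038,"ty": 0.0155,"tz": 0,"spin": 0},
  {"tx": -0.0052,"ty": 0.0214,"tz": 0,"spin": 0},
  {"tx": -0.0062,"ty": 0.0252,"tz": 0,"spin": 0},
  {"tx": -0.0069,"ty": 0.0282,"tz": 0,"spin": 0},
  {"tx": -0.0075,"ty": 0.0306,"tz": 0,"spin": 0},
  {"tx": -0.0079,"ty": 0.0323,"tz": 0,"spin": 0},
  {"tx": -0.0081,"ty": 0.0332,"tz": 0,"spin": 0},
])

```text
t: 14.15
ee_pos: [637.4, -92.0, 28.8]
orientation: [1.939, 2.471, 0.0]
ft_force: [1.0, -2.0, 1.1]
width: 87.7
grasp_force: 0.9
```

Call:
apply_moves([
  {"tx": -0.0001,"ty": 0.0005,"tz": 0,"spin": 0},
  {"tx": -0.0002,"ty": 0.001,"tz": 0,"spin": 0},
  {"tx": -0.0004,"ty": 0.0015,"tz": 0,"spin": 0},
  {"tx": -0.0005,"ty": 0.0019,"tz": 0,"spin": 0},
  {"tx": -0.0006,"ty": 0.0024,"tz": 0,"spin": 0},
  {"tx": -0.0006,"ty": 0.0024,"tz": 0,"spin": 0},
  {"tx": -0.0006,"ty": 0.0024,"tz": 0,"spin": 0},
  {"tx": -0.0006,"ty": 0.0024,"tz": 0,"spin": 0},
])

```text
t: 14.95
ee_pos: [637.2, -90.9, 28.8]
orientation: [1.937, 2.47, -0.001]
ft_force: [1.6, -8.7, 0.2]
width: 87.4
grasp_force: 4.2
```

```bash
python3 - <<'E'
from h import *
st()
E
```

```text
t 14.95 ee [637.2 -90.9  28.8] press [-37. -98.] yang 13.79 F [ 1.6 -8.7  0.2] Fp [-0.5 -8.8] w 87.4
```

Force 8.8 N, so the box is against the side fence too. I'll retreat, shut the fingers, rise and inspect.

Call:
apply_moves([
  {"tx": 0.005,"ty": -0.02,"tz": 0,"spin": 0},
  {"tx": 0.01,"ty": -0.04,"tz": 0.02,"spin": 0},
  {"tx": 0.012,"ty": -0.05,"tz": 0.065,"spin": 0},
  {"tx": 0.012,"ty": -0.06,"tz": 0.11,"spin": 0},
  {"tx": 0.012,"ty": -0.06,"tz": 0.155,"spin": 0},
  {"tx": 0.012,"ty": -0.06,"tz": 0.2,"spin": 0},
  {"tx": 0.012,"ty": -0.06,"tz": 0.245,"spin": 0},
  {"tx": 0.012,"ty": -0.06,"tz": 0.285,"spin": 0},
])

```text
t: 15.75
ee_pos: [648.3, -150.2, 316.0]
orientation: [-1.94, -2.471, -0.001]
ft_force: [-0.4, 0.9, -0.7]
width: 87.5
grasp_force: 0.0
```

Call:
apply_moves([
  {"tx": 0,"ty": 0,"tz": 0,"spin": 0},
  {"tx": 0,"ty": 0,"tz": 0,"spin": 0},
  {"tx": 0,"ty": 0,"tz": 0,"spin": 0},
  {"tx": 0,"ty": 0,"tz": 0,"spin": 0},
  {"tx": 0,"ty": 0,"tz": 0,"spin": 0},
  {"tx": 0,"ty": 0,"tz": 0,"spin": 0},
  {"tx": 0,"ty": 0,"tz": 0,"spin": 0},
  {"tx": 0,"ty": 0,"tz": 0,"spin": 0},
], gripper=1)

```text
t: 16.55
ee_pos: [648.5, -149.5, 313.5]
orientation: [-1.939, -2.471, 0.0]
ft_force: [-0.5, 0.4, -0.1]
width: 27.2
grasp_force: 0.0
```

```bash
python3 - <<'E'
from h import *
go(0,0,290)
for n in('top','scene'):
    im=np.ascontiguousarray(save(n,n+'5.png')[:,:,::-1])
    s=4;x0,y0=(228,165) if n=='top' else (270,190)
    im=cv2.convertScaleAbs(cv2.resize(im[y0:y0+150,x0:x0+(100 if n=='top' else 150)] ,None,fx=s*.8,fy=s*.8,interpolation=cv2.INTER_CUBIC),alpha=1.6)
    s*=.8
    if n=='scene':
        b=T(PR,[(-30,-20,0)])[0]; b[2]=PR[2]
        for z in(8,58):
            q=((proj(n,T(b,[(75,65,z),(-75,65,z),(-75,-65,z),(75,-65,z)]))-[x0,y0]+.5)*s-.5).round().astype(int);cv2.polylines(im,[q],True,(255,0,0),1)
    if n=='top': A=im
    else: cv2.imwrite('pics/c5.png',np.hstack([A,im]))
for n in('scene','top'): print(n,[(np.round(d['uv'],1),round(d['score'],2)) for d in ctrl.pinpoint('knob_top',n)])
E
```

```text
t 16.55 ee [ 648.5 -149.5  313.5] press [ -40.  -157.6] yang 13.75 F [-0.5  0.4 -0.1] Fp [-0.4  0.5] w 27.2
shift m [ 0.0014  0.1626 -0.0235] spin None
scene [(array([367.6, 197.9]), 0.61)]
top [(array([288. , 215.1]), 0.6)]
```

View pics/c5.png

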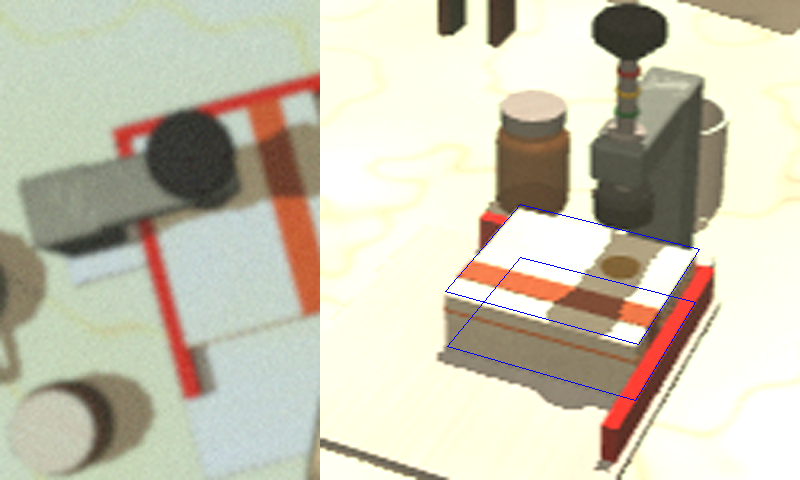

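The left part shows the box flush along the side fence, from crop (150,225) to (190,395). In the right part the lid matches the predicted home outline and lies against the far fence. The knob is at (630,30). Next I move over the knob and press.

Call:
apply_moves([
  {"tx": 0,"ty": 0.03,"tz": 0,"spin": 0},
  {"tx": 0.0005,"ty": 0.06,"tz": 0,"spin": 0},
  {"tx": 0.001,"ty": 0.09,"tz": 0,"spin": 0},
  {"tx": 0.0015,"ty": 0.12,"tz": 0,"spin": 0},
  {"tx": 0.0015,"ty": 0.145,"tz": -0.01,"spin": 0},
  {"tx": 0.0015,"ty": 0.1615,"tz": -0.02,"spin": 0},
  {"tx": 0.0015,"ty": 0.1615,"tz": -0.03,"spin": 0},
  {"tx": 0.0015,"ty": 0.1615,"tz": -0.035,"spin": 0},
])

```text
t: 17.55
ee_pos: [649.5, 11.5, 277.1]
orientation: [-1.938, -2.471, 0.002]
ft_force: [-0.3, -0.2, -0.5]
width: 0.3
grasp_force: 0.0
```

```bash
python3 - <<'E'
from h import *
go(0,0,264)
f=lambda i,s:cv2.resize(i,None,fx=s,fy=s,interpolation=cv2.INTER_CUBIC)
a=save('top','t6.png')[150:270,230:350,::-1];b=save('scene','s6.png')[120:240,310:430,::-1]
cv2.imwrite('pics/c6.png',cv2.convertScaleAbs(np.hstack([f(a,3.3),f(b,3.3)]),alpha=1.6))
E
```

```text
t 17.55 ee [649.5  11.5 277.1] press [-0.8 -1.4] yang 13.78 F [-0.3 -0.2 -0.5] Fp [-0.3 -0.1] w 0.3
shift m [ 0.0004  0.0016 -0.0131] spin None
```

View pics/c6.png

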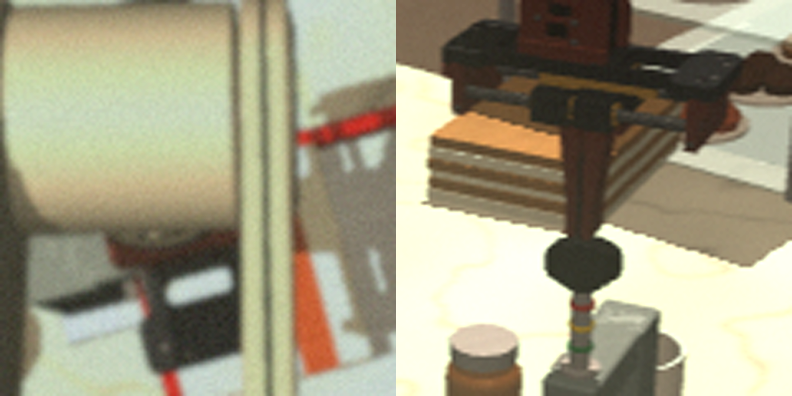

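The fingertips are centred over the knob (scene crop ~583,238). I press in steps.

Call:
apply_moves([
  {"tx": 0.0003,"ty": 0.0005,"tz": -0.005,"spin": 0},
  {"tx": 0.0003,"ty": 0.0005,"tz": -0.01,"spin": 0},
  {"tx": 0.0003,"ty": 0.0005,"tz": -0.015,"spin": 0},
  {"tx": 0.0003,"ty": 0.0005,"tz": -0.02,"spin": 0},
  {"tx": 0.0003,"ty": 0.0005,"tz": -0.024,"spin": 0},
  {"tx": 0.0003,"ty": 0.0005,"tz": -0.028,"spin": 0},
  {"tx": 0.0003,"ty": 0.0005,"tz": -0.032,"spin": 0},
  {"tx": 0.0003,"ty": 0.0005,"tz": -0.036,"spin": 0},
])

```text
t: 18.45
ee_pos: [650.6, 11.9, 243.6]
orientation: [1.939, 2.47, -0.0]
ft_force: [-4.0, -1.9, 11.2]
width: 0.5
grasp_force: 5.3
```

Call:
apply_moves([
  {"tx": 0,"ty": 0,"tz": -0.003,"spin": 0},
  {"tx": 0,"ty": 0,"tz": -0.006,"spin": 0},
  {"tx": 0,"ty": 0,"tz": -0.009,"spin": 0},
  {"tx": 0,"ty": 0,"tz": -0.012,"spin": 0},
  {"tx": 0,"ty": 0,"tz": -0.014,"spin": 0},
  {"tx": 0,"ty": 0,"tz": -0.016,"spin": 0},
  {"tx": 0,"ty": 0,"tz": -0.016,"spin": 0},
  {"tx": 0,"ty": 0,"tz": -0.016,"spin": 0},
])

```text
t: 19.25
ee_pos: [650.6, 11.9, 228.0]
orientation: [1.939, 2.47, 0.0]
ft_force: [-4.3, -2.0, 11.4]
width: 0.7
grasp_force: 5.8
```

Call:
apply_moves([
  {"tx": 0,"ty": 0,"tz": -0.002,"spin": 0},
  {"tx": 0,"ty": 0,"tz": -0.004,"spin": 0},
  {"tx": 0,"ty": 0,"tz": -0.006,"spin": 0},
  {"tx": 0,"ty": 0,"tz": -0.008,"spin": 0},
  {"tx": 0,"ty": 0,"tz": -0.01,"spin": 0},
  {"tx": 0,"ty": 0,"tz": -0.011,"spin": 0},
  {"tx": 0,"ty": 0,"tz": -0.0115,"spin": 0},
  {"tx": 0,"ty": 0,"tz": -0.0115,"spin": 0},
])

```text
t: 20.05
ee_pos: [650.6, 11.9, 216.3]
orientation: [1.939, 2.47, -0.0]
ft_force: [-3.6, -1.6, 10.1]
width: 0.5
grasp_force: 4.9
```

```bash
python3 - <<'E'
from h import *
st()
b=save('scene','s7.png')[180:330,280:440,::-1]
cv2.imwrite('pics/c7.png',cv2.convertScaleAbs(cv2.resize(b,None,fx=4,fy=4,interpolation=cv2.INTER_CUBIC),alpha=1.7))
E
```

```text
t 20.05 ee [650.6  11.9 216.3] press [ 0.4 -1.3] yang 13.74 F [-3.6 -1.6 10.1] Fp [-3.9 -0.7] w 0.5
```

View pics/c7.png

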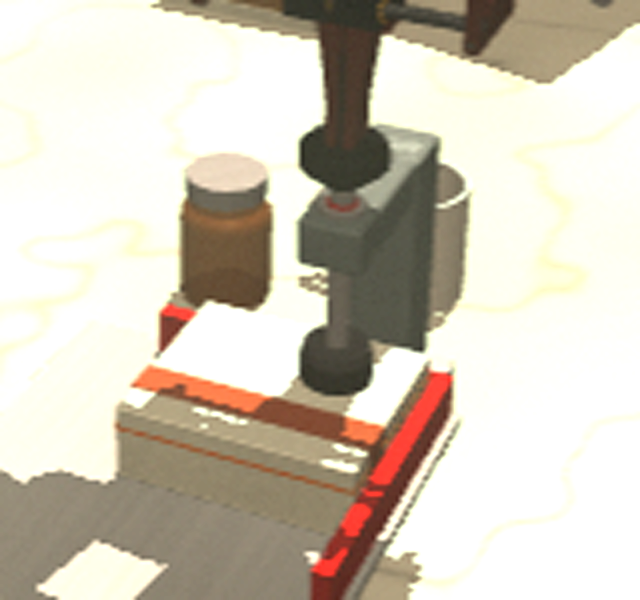

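The red ring is level with the collar at crop (343,203), the pad rests on the seal, the force is 10.1 N (matching the third click), and the travel is about 48 mm. I'm handing in.

```bash
python3 -c "
from workcell import ctrl
print(ctrl.close_job())"
```

```text
the job is handed in; nothing more can be done
None
```

The job is handed in: the box sits square and flush in the fence corner with its seal under the pad, and the knob is held at the third click (about 48 mm travel, 10 N). The clock read about 20 s of the 67 s allowed, and the mug, jar and sticker roll were not touched.

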